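Hold the tea mill's cap at pulse

ROBOT

A 6-joint arm with a two-finger parallel gripper is mounted at the origin on the work surface. World frame = base frame: x ahead of the robot, y to its left, z up, the work surface at z = 0. Lengths are in m, angles in degrees, forces in N, time in s.
With the tool pointing down it reaches from about 0.35 to 0.875 m from the base axis. Payload 4.2 kg.
Tool frame: the origin (TCP) lies at the very end of the fingers, on their centre line; the grasp point (between the pads) lies 19 mm behind it; z points along the fingers, y is the line along which they close (so a half turn about z gives the same grasp; the last joint's range is limited). The gripper opens to 87 mm and grips with 3 to 60 N. Pads are 19 mm wide; open, the fingers measure 117 mm over their backs; the gripper's body (75 mm by 190 mm) begins 51 mm behind the grasp point.
Start: joints at [83.056, 22.042, 0.453, 0, -68.411, -14.817], TCP at [0.232, 0.58, 0.223] pointing down, gripper open.
Joint ranges: [-179.83, 179.83], [-69.29, 118.12], [-61.27, 80.66], [-181.25, 117.63], [-171.15, -9.14], [-177.46, 177.46]. Speed limits (degrees/s): [159.86, 159.86, 180, 180, 180, 180].

INTERFACE

Orientations are given as a 3x3 rotation matrix whose columns are the frame's x, y, z axes.
In Python, from station import monitor, cams, ticket gives the robot as it stands.
- The arm moves only by the tool drive_tool, never from a script. Its argument "moves" is a list of rows, each an object with "delta_pos": the shift along the tool's x, y, z in mm, a list of three; "turn": the turn about the tool's z in rad; "claw": the opening, from 0 (shut) to 1 (fully open). A call has 1 to 12 rows; each row shifts and turns the commanded pose from where the row before left it, along the tool's axes as they then stand; what a row does not reach is not made up. A row lasts 1/8 s, in which the tool goes at most 62.5 mm and 10.7 degrees, less where a joint would pass 70% of its speed; a pose out of reach is approached as far as the arm can. A call is refused whole if a number of a shift passes 62.5 or a number of a turn 0.188, either way. A call with a gripper value outside its range is refused whole. The fingers move at their own pace and stop on an object; the grip force is fixed at half the most. Time passes only in rows, so rows that do not move let the fingers close. It gives the time, the measured TCP pose, the force, the opening and the grip force at its end, in the units of the state.
- monitor.sense(): the state, without advancing time (a new reading comes with each control period).
- cams.capture(name): name is "side" or "top"; returns a dict with "color" (384x512x3 uint8, red, green, blue), "range_z" (384x512 float32, m along the optical axis (not along the pixel's ray), 0 where there is no reading), "vertical_fov" (degrees; the focal length in pixels is half the picture's height over the tangent of half this angle, whatever the lens; pixels are square), "cx", "cy" (the principal point, pixels), "dist" ([k1, k2, p1, p2, k3] as OpenCV has them; the pictures are not rectified), "extrinsics" (4x4, takes a point from camera to world coordinates). Camera axes: x right, y down, z forward; pixel columns grow to the right and rows downward; lengths in m; the calibration is good to about 2 mm. A picture is of the moment at which its call begins.
- ticket.finish_job(): hands the job in; it is judged then, once.
The state is a dict: "time_s": time; "joints": joint angles; "joint_velocities": joint speeds; "effort": joint torques, N m; "tcp_pos": TCP position; "ee_rot": TCP orientation; "wrist_force": force on the tool from outside, world axes, zero at the start; "moment": the same for the moment, N m; "gripper_width": opening from 0.0 (shut) to 1.0 (fully open); "gripper_force": force on a finger pad.
Only numpy, scipy, OpenCV 4.12 (cv2) and the standard library are available. Lean on these libraries where they do the work, as an engineer would, in place of code of your own. Each camera call takes 0.05 s, during which the arm holds its last target. There are 200 camera calls.

TASK

Tip the loose wooden dust lid up off the tea mill's mouth by its upright tab, its opposite edge still on the mouth, then lift it off and leave it lying flat, centred on the lotus-pod lid rest. Then set the metal bayonet cap into the mouth, lugs through the notches and fully down, and turn it clockwise (seen from above) against its spring to the half-way mark, the pulse position, never as far as the lock click. Finish still gripping the cap and holding it there; do not let go, and leave the other tea things where they stand.

Things in the scene. Friction and masses are not known exactly. Their poses are not given: they have to be found in the camera images.
- mill: Tea mill fixed to the table: dark wood body, foot 130 round, bare metal collar 100 in diameter at its top, 130 above the table. Origin: centre of its underside, z up. Its x axis runs through the mouth's two entry notches. Low raised bars on the collar's rim mark, on both sides: entry (6 wide, at the notch), half way (3 wide, 0.60 rad clockwise) and lock (9 wide, 1.20 rad).
- mouth (a point): Centre of the mill's mouth at the collar's top face, axes as the mill's. The mouth is 68 in diameter through a lip 6 thick; below the lip it is 84 wide, down to 20 below the top face. The two notches, at +x and -x, are about 18 wide and reach out to the 84 diameter; below the lip a stop beside each notch blocks turning anticlockwise.
- dust_lid: Loose pale wooden lid, 70 g, lying on the collar. Origin: centre of its underside. Plug 58 in diameter, 8 deep, loose in the mouth, below a disc 86 in diameter, 4 thick (8 to 12 above the origin) that rests on the collar's top. Upright tab 20 long (x), 10 thick (y), 30 high (12 to 42 above the origin), centred at x = +30, near the edge.
- cap: Bare metal bayonet cap, 160 g, at first upright on the table. Origin: centre of its underside, z up. Plug 63 in diameter, 13 high; at its foot two lugs at +x and -x, 11 wide, 5 high, out to radius 39.5. Flange 82 in diameter at 13 to 19, which comes to rest on the collar. Bar handle along x, 62 long, 12 thick (y), from 19 to 51. A half turn makes no difference.
- cap_seat (a point): Centre of the underside of the cap's flange, 13 above the cap's origin, axes as the cap's; at mouth when the cap is fully in. The cap enters with its x axis along the mill's (either way round, to about 0.08 rad), is half way when turned 0.60 rad clockwise (from above) from there, and clicks into its lock past about 0.95 rad.
- interlock (a joint): Turn (rad, clockwise from above, 0 at rest, stop at 1.2) of the sprung ring under the lip that the lugs push. They meet it after about 0.13 rad of turn, so it reads about 0.47 with the cap half way; lock click past about 0.83. Spring: 0.05 N m at rest, 0.10 half way; it turns a released cap back. Click balls resist from 0.76 rad of cap turn and give way near 0.95.
- lid_rest: Fixed pale green ceramic lid rest like a lotus pod, flat round top 90 in diameter, 30 above the table. Origin: centre of its underside.
- bowl: Bystander, to be left alone: wide yellow tea bowl, rim 120 across, 75 high. Origin: centre of its underside.
- caddy: Bystander, to be left alone: round pewter tea caddy, 72 across, 85 high. Origin: centre of its underside.
- incense: Bystander, to be left alone: bronze incense holder, foot 70 across, 45 high. Origin: centre of its underside.
- cup: Bystander, to be left alone: white cup, 72 across, 60 high. Origin: centre of its underside.
- scoop: Bystander, to be left alone: bamboo scoop lying flat, about 180 long, 16 wide, 6 high, along its x axis. Origin: centre of its underside.
- whisk: Bystander, to be left alone: bamboo tea whisk standing on end, 56 across, 95 high. Origin: centre of its underside.
- dish: Bystander, to be left alone: shallow blue dish, 70 across, 16 high. Origin: centre of its underside.
There are look-alikes about, which are no part of the job. What is shaped like the cap but purple or turquoise is not meant.

How it is judged:
By the outcome, as a careful person would: the job done as asked, in the order asked, and still so for the second after the job is handed in, while the arm keeps its last pose, push and grip.
It also fails if it takes over 58 s, if anything falls off the work surface, if the arm or the gripper's body presses on something with over 40 N, if the wrist force passes 120 N, or if a joint passes its speed limit or range.

## Working session

There is one attempt and no reset: what is moved stays moved. The work goes in short steps, Python scripts to look and compute and a tool call to move; the robot and the scene stay as the last step left them, time stands still between calls to the robot, and variables do not carry over. Pictures are saved under pics/ and viewed, at most 10 in all, crops included, and the job is handed in when it is done.

Besides the shell and the picture viewer there is one more tool, called after "Call:" as name([rows], argument=value, ...), one row to a line, values as JSON. drive_tool: Moves the arm, as the interface text tells. Its arguments: {"type":"object","properties":{"moves":{"type":"array","items":{"type":"object","properties":{"delta_pos":{"type":"array","items":{"type":"number"}},"turn":{"type":"number"},"claw":{"type":"number"}}}}},"required":["moves"]}

```bash
mkdir -p pics; cat > h.py <<'E'
import numpy as np, cv2
from station import monitor, cams, ticket
def cap(n,fn=None):
    d=cams.capture(n)
    if fn: cv2.imwrite('pics/'+fn,d['color'][:,:,::-1])
    f=d['color'].shape[0]/2/np.tan(np.radians(d['vertical_fov'])/2)
    d['K']=np.array([[f,0,d['cx']],[0,f,d['cy']],[0,0,1.]]); return d
def ray(d,uv):
    p=cv2.undistortPoints(np.array(uv,float).reshape(-1,1,2),d['K'],np.array(d['dist'],float))[:,0]
    E=np.array(d['extrinsics']); r=np.c_[p,np.ones(len(p))]@E[:3,:3].T
    return E[:3,3],r
def plane(d,uv,z):
    o,r=ray(d,uv); return o+r*((z-o[2])/r[:,2])[:,None]
def cloud(d):
    h,w=d['range_z'].shape; v,u=np.mgrid[:h,:w]
    o,r=ray(d,np.c_[u.ravel(),v.ravel()]); return (o+r*d['range_z'].reshape(-1,1)).reshape(h,w,3)
def proj(d,P):
    E=np.linalg.inv(np.array(d['extrinsics'])); r,_=cv2.Rodrigues(E[:3,:3])
    return cv2.projectPoints(np.array(P,float).reshape(-1,3),r,E[:3,3],d['K'],np.array(d['dist'],float))[0][:,0]
E
python3 - <<'E'
from h import *
np.set_printoptions(precision=3,suppress=True)
for n in('top','side'):
    d=cap(n,n+'0.png'); print(n,d['K'],np.array(d['extrinsics']),d['dist'])
s=monitor.sense(); print(s)
E
```

```text
top [[489.223   0.    252.382]
 [  0.    489.223 188.389]
 [  0.      0.      1.   ]] [[-0.022 -0.981  0.191  0.338]
 [-1.     0.022 -0.005 -0.005]
 [ 0.001 -0.191 -0.982  1.432]
 [ 0.     0.     0.     1.   ]] [-0.012  0.     0.     0.     0.   ]
side [[400.141   0.    252.577]
 [  0.    400.141 188.843]
 [  0.      0.      1.   ]] [[-0.989 -0.073  0.129  0.438]
 [-0.148  0.512 -0.846  0.862]
 [-0.004 -0.856 -0.517  0.653]
 [ 0.     0.     0.     1.   ]] [-0.021  0.     0.     0.     0.   ]
{'time_s': 0.1, 'joints': array([ 83.056,  22.087,   0.386,  -0.024, -68.41 , -14.818]), 'joint_velocities': array([ 0.002, -0.079,  0.195,  0.213, -0.133,  0.075]), 'effort': array([ -0.   , -39.169,  18.793,   4.232,   0.013,  -0.   ]), 'tcp_pos': array([0.231, 0.58 , 0.222]), 'ee_rot': array([[ 0.929, -0.371, -0.001],
       [-0.371, -0.929, -0.002],
       [ 0.   ,  0.002, -1.   ]]), 'wrist_force': array([ 0.676, -0.554,  0.775]), 'moment': array([ 0.031, -0.009,  0.023]), 'gripper_force': 0.0, 'gripper_width': 1.0021717122001976}
```

View pics/top0.png

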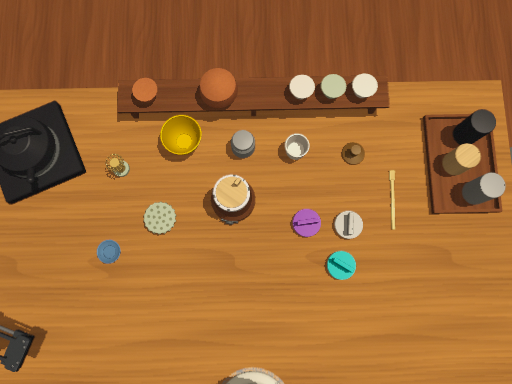

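View pics/side0.png

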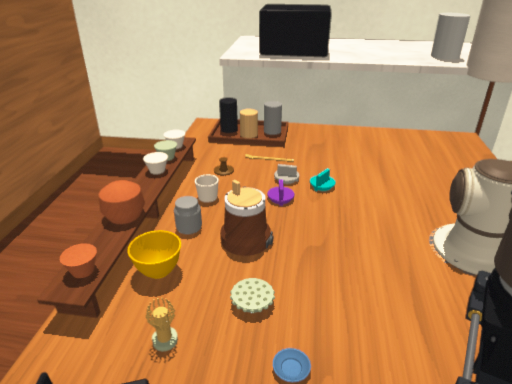

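The top view shows:
- the dust lid on the mill at (231,193), with its tab at (237,183)
- the lotus rest at (160,218)
- the grey metal cap at (349,225)

The cap's look-alikes are purple at (307,222) and turquoise at (342,265). The grey caddy lies at (243,143). By the description I choose (349,225), and I'll check it in a close crop.

```bash
python3 - <<'E'
from h import *
np.set_printoptions(precision=4,suppress=True)
d=cap('top'); s=cap('side')
a=cv2.resize(d['color'][165:235,195:275],(400,350),interpolation=cv2.INTER_CUBIC)
b=cv2.resize(d['color'][190:260,310:390],(400,350),interpolation=cv2.INTER_CUBIC)
c=cv2.resize(s['color'][165:235,205:305],(400,280),interpolation=cv2.INTER_CUBIC)
e=cv2.resize(s['color'][150:200,255:345],(400,222),interpolation=cv2.INTER_CUBIC)
ce=np.hstack([c[:222],e])
cv2.imwrite('pics/crop1.png',np.vstack([np.hstack([a,b]),ce])[:,:,::-1])
C=cloud(d)
def blob(cx,cy,r,z0,z1,name):
    P=C[cy-r:cy+r,cx-r:cx+r]; m=(P[...,2]>z0)&(P[...,2]<z1)
    Q=P[m]; (c,rad)=cv2.minEnclosingCircle(Q[:,:2].astype(np.float32)); rr=cv2.minAreaRect(Q[:,:2].astype(np.float32))
    print(name,len(Q),'mean',Q.mean(0),'circ',np.array(c),rad,'rect',rr, 'z',np.percentile(Q[:,2],[5,50,95]))
blob(231,195,30,.115,.143,'lid disc/collar')
blob(237,185,15,.15,.2,'tab')
blob(160,218,22,.02,.05,'rest')
blob(349,225,20,.01,.03,'flange')
blob(349,225,20,.04,.07,'handle')
E
```

```text
lid disc/collar 1022 mean [0.5797 0.0463 0.1319] circ [0.5824 0.0463] 0.050495754927396774 rect ((0.5817463994026184, 0.046456001698970795), (0.09794674068689346, 0.0981716588139534), 88.82184600830078) z [0.126  0.1322 0.1368]
tab 34 mean [0.6065 0.0281 0.1617] circ [0.6081 0.0285] 0.010642369277775288 rect ((0.6073917150497437, 0.02755139395594597), (0.010038847103714943, 0.020671918988227844), 51.41056442260742) z [0.1533 0.1623 0.1662]
rest 787 mean [0.5316 0.2579 0.0291] circ [0.5314 0.2581] 0.04741356149315834 rect ((0.5317664742469788, 0.25871172547340393), (0.09146706014871597, 0.0929984450340271), 67.07994842529297) z [0.024  0.0293 0.0343]
flange 511 mean [ 0.4998 -0.288   0.0184] circ [ 0.5    -0.2892] 0.04214607551693916 rect ((0.5011780261993408, -0.2893469035625458), (0.08108092099428177, 0.0801895335316658), 52.89067840576172) z [0.0134 0.0184 0.0239]
handle 102 mean [ 0.5002 -0.2886  0.0493] circ [ 0.5    -0.2908] 0.03059571422636509 rect ((0.5001157522201538, -0.28928375244140625), (0.013016734272241592, 0.060300931334495544), 85.11820220947266) z [0.0417 0.0498 0.0547]
```

View pics/crop1.png

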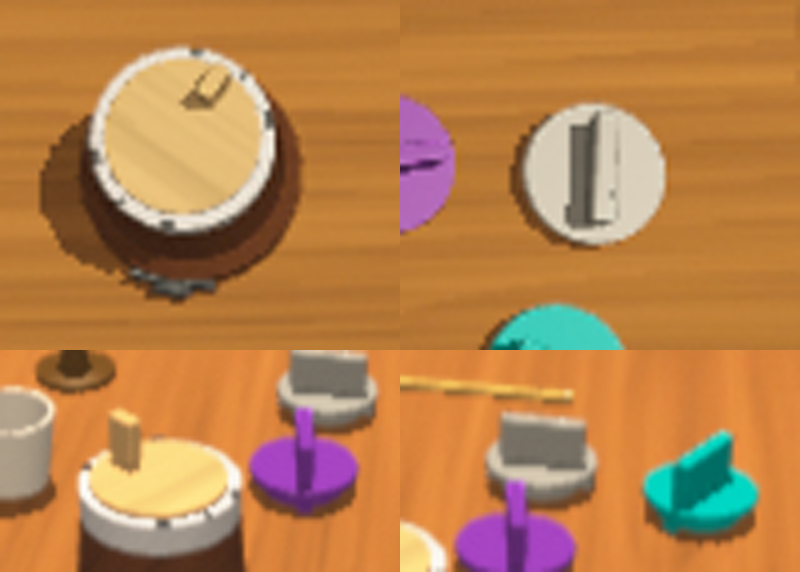

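The crop confirms the metal cap is at (349,225), with its bar running almost along the image vertical. The collar marks are at crop (197,50), (243,75) and (268,120), which clockwise are entry, half and lock, and their opposites also show. Next I measure the mouth, marks and lid.

```bash
cat >> h.py <<'E'
def circ(p):
    A=np.c_[2*p[:,:2],np.ones(len(p))]; s=np.linalg.lstsq(A,(p[:,:2]**2).sum(1),rcond=None)[0]
    return s[:2],np.sqrt(s[2]+s[0]**2+s[1]**2)
E
python3 - <<'E'
from h import *
np.set_printoptions(precision=4,suppress=True)
d=cap('top'); hsv=cv2.cvtColor(d['color'],cv2.COLOR_RGB2HSV)
def big(m):
    c=max(cv2.findContours(m.astype(np.uint8),cv2.RETR_EXTERNAL,cv2.CHAIN_APPROX_NONE)[0],key=cv2.contourArea); return c[:,0]
def win(m,x,y,r):
    o=np.zeros_like(m); o[y-r:y+r,x-r:x+r]=m[y-r:y+r,x-r:x+r]; return o
H,S,V=[hsv[...,i].astype(int) for i in range(3)]
w=win((S<60)&(V>150),231,192,24)
hull=cv2.convexHull(big(cv2.morphologyEx(w.astype(np.uint8),cv2.MORPH_CLOSE,np.ones((3,3)))))[:,0]
c,r=circ(plane(d,hull,.130)); print('collar',c,r)
# angular darkness on the ring
th=np.radians(np.arange(0,360,1)); P=np.c_[c[0]+.0465*np.cos(th),c[1]+.0465*np.sin(th),np.full(360,.131)]
uv=proj(d,P).astype(np.float32); g=cv2.remap(V.astype(np.float32),uv[:,0].copy(),uv[:,1].copy(),cv2.INTER_LINEAR).ravel()
from scipy.signal import find_peaks
pk,_=find_peaks(-g,prominence=25,distance=8); print([(int(k),int(g[k])) for k in pk])
z=sum(max(0,215-g[k])*np.exp(2j*th[k]) for k in range(360))
l=win((S>70)&(V>170)&(H>12)&(H<26),231,192,19)
hl=cv2.convexHull(big(l))[:,0]; print('lid rough',circ(plane(d,hl,.134)))
m=win((H>25)&(H<75)&(S>15)&(V>110),160,218,22); hm=cv2.convexHull(big(m))[:,0]; print('rest',circ(plane(d,hm,.028)))
E
```

```text
collar [0.582  0.0457] 0.04938122777805963
[(100, 153), (134, 168), (169, 104), (280, 113), (316, 145), (350, 171)]
lid rough (array([0.5831, 0.0462]), np.float64(0.042384694294324766))
rest (array([0.532 , 0.2581]), np.float64(0.04575104832569464))
```

Call:
drive_tool([
  {"delta_pos":[30,20,0]},
  {"delta_pos":[48,32,0]},
  {"delta_pos":[48,32,0]},
  {"delta_pos":[48,32,0]},
  {"delta_pos":[48,32,0]},
  {"delta_pos":[48,32,0]},
  {"delta_pos":[48,32,0]},
  {"delta_pos":[48,32,0]},
  {"delta_pos":[48,32,0]},
  {"delta_pos":[48,32,0]},
  {"delta_pos":[48,32,0]},
  {"delta_pos":[44,33,0]},
])

```text
invalid input
```

Call:
drive_tool([
  {"turn":0.184,"claw":0.36},
  {"turn":0.184,"claw":0.36},
  {"turn":0.184,"claw":0.36},
  {"turn":0.184,"claw":0.36},
  {"turn":0.184,"claw":0.36},
  {"turn":0.184,"claw":0.36},
  {"turn":0.184,"claw":0.36},
  {"turn":0.184,"claw":0.36},
  {"turn":0.184,"claw":0.36},
  {"turn":0.18,"claw":0.36},
  {"claw":0.36},
  {"claw":0.36},
])

```text
invalid input
```

```bash
cat >> h.py <<'E'
def to(x,y,z,eta=None):
    """tool-frame shift (mm) and turn (rad) to a world TCP target; eta = heading of tool y, deg"""
    s=monitor.sense(); R=s['ee_rot']; e=np.degrees(np.arctan2(R[1,1],R[0,1]))
    out=R.T@(np.array([x,y,z])-s['tcp_pos'])*1000
    print('t',round(s['time_s'],2),'tcp',s['tcp_pos'].round(4),'eta',round(e,1),'F',s['wrist_force'].round(1),'M',s['moment'].round(2),'w',round(s['gripper_width'],3),'gf',round(s['gripper_force'],1))
    print('shift',out.round(1),'turn',None if eta is None else round(np.radians((e-eta+180)%360-180),3))
E
python3 - <<'E'
from h import *
to(.607,.028,.144,143)
d=cap('side'); 
s=monitor.sense(); print(proj(d,[s['tcp_pos']]))
t=cap('top')
a=cv2.resize(d['color'][130:240,190:300],(440,440),interpolation=cv2.INTER_CUBIC)
cv2.imwrite('pics/a1.png',a[:,:,::-1])
E
```

```text
t 0.25 tcp [0.2316 0.5802 0.222 ] eta -111.8 F [ 0.3 -1.   0.3] M [-0.   -0.02 -0.02] w 1.0 gf 0.0
shift [553.4 373.6  78.5] turn 1.837
[[477.22340501 406.4534832 ]]
```

Call:
drive_tool([
  {"delta_pos":[30,20,0],"turn":0,"claw":1},
  {"delta_pos":[48,32,0],"turn":0,"claw":1},
  {"delta_pos":[48,32,0],"turn":0,"claw":1},
  {"delta_pos":[48,32,0],"turn":0,"claw":1},
  {"delta_pos":[48,32,0],"turn":0,"claw":1},
  {"delta_pos":[48,32,0],"turn":0,"claw":1},
  {"delta_pos":[48,32,0],"turn":0,"claw":1},
  {"delta_pos":[48,32,0],"turn":0,"claw":1},
  {"delta_pos":[48,32,0],"turn":0,"claw":1},
  {"delta_pos":[48,32,0],"turn":0,"claw":1},
  {"delta_pos":[48,32,0],"turn":0,"claw":1},
  {"delta_pos":[44,33,0],"turn":0,"claw":1},
])

```text
time_s: 1.85
tcp_pos: [0.6089, 0.027, 0.2226]
ee_rot: [[0.929, -0.371, 0.0], [-0.371, -0.929, 0.0], [0.0, -0.0, -1.0]]
wrist_force: [0.3, 0.8, -0.4]
gripper_width: 0.998
gripper_force: 0.0
```

Call:
drive_tool([
  {"delta_pos":[0,0,0],"turn":0.184,"claw":0.36},
  {"delta_pos":[0,0,0],"turn":0.184,"claw":0.36},
  {"delta_pos":[0,0,0],"turn":0.184,"claw":0.36},
  {"delta_pos":[0,0,0],"turn":0.184,"claw":0.36},
  {"delta_pos":[0,0,0],"turn":0.184,"claw":0.36},
  {"delta_pos":[0,0,0],"turn":0.184,"claw":0.36},
  {"delta_pos":[0,0,0],"turn":0.184,"claw":0.36},
  {"delta_pos":[0,0,0],"turn":0.184,"claw":0.36},
  {"delta_pos":[0,0,0],"turn":0.184,"claw":0.36},
  {"delta_pos":[0,0,0],"turn":0.18,"claw":0.36},
  {"delta_pos":[0,0,0],"turn":0,"claw":0.36},
])

```text
time_s: 3.22
tcp_pos: [0.6079, 0.0286, 0.2225]
ee_rot: [[-0.6, -0.8, -0.0], [-0.8, 0.6, 0.0], [-0.0, 0.0, -1.0]]
wrist_force: [0.3, 0.1, -0.1]
gripper_width: 0.359
gripper_force: 0.0
```

```bash
python3 - <<'E'
from h import *
to(.607,.028,.144,143)
E
```

```text
t 3.23 tcp [0.6079 0.0286 0.2225] eta 143.2 F [ 0.3  0.1 -0.1] M [ 0.12 -0.19  0.  ] w 0.359 gf 0.0
shift [ 1.   0.3 78.5] turn 0.003
```

Call:
drive_tool([
  {"delta_pos":[0.5,0,24],"turn":0,"claw":0.36},
  {"delta_pos":[0.5,0,24],"turn":0,"claw":0.36},
  {"delta_pos":[0,0,0],"turn":0,"claw":0.36},
])

```text
time_s: 3.6
tcp_pos: [0.606, 0.0275, 0.1726]
ee_rot: [[-0.599, -0.8, -0.005], [-0.8, 0.599, -0.001], [0.004, 0.003, -1.0]]
wrist_force: [0.3, 0.2, 0.3]
gripper_width: 0.358
gripper_force: 0.0
```

```bash
python3 - <<'E'
from h import *
to(.607,.028,.144,143)
d=cap('side')
a=cv2.resize(d['color'][140:240,190:300],(660,600),interpolation=cv2.INTER_CUBIC)
cv2.imwrite('pics/a1.png',a[:,:,::-1])
E
```

```text
t 3.6 tcp [0.606  0.0275 0.1726] eta 143.2 F [0.3 0.2 0.3] M [ 0.07 -0.13  0.02] w 0.358 gf 0.0
shift [-1.1 -0.6 28.6] turn 0.003
```

View pics/a1.png

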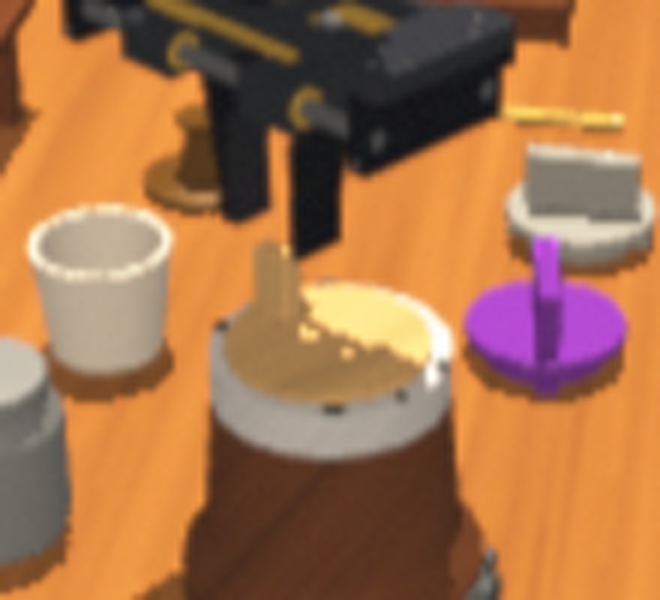

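The fingers, at crop (240,215) and (315,250), straddle the tab at (275,265). I'll go down beside it and push inward.

Call:
drive_tool([
  {"delta_pos":[-0.5,0,15],"turn":0,"claw":0.36},
  {"delta_pos":[-0.5,0,13],"turn":0,"claw":0.36},
  {"delta_pos":[0,0,0],"turn":0,"claw":0.36},
])

```text
time_s: 4.03
tcp_pos: [0.607, 0.0285, 0.145]
ee_rot: [[-0.601, -0.799, -0.003], [-0.799, 0.601, -0.001], [0.002, 0.002, -1.0]]
wrist_force: [0.6, -1.7, -0.6]
gripper_width: 0.359
gripper_force: 0.0
```

Call:
drive_tool([
  {"delta_pos":[0,2.5,0],"turn":0,"claw":0.36},
  {"delta_pos":[0,2,0],"turn":0,"claw":0.36},
  {"delta_pos":[0,2,0],"turn":0,"claw":0.36},
  {"delta_pos":[0,2,0],"turn":0,"claw":0.36},
  {"delta_pos":[0,0,0],"turn":0,"claw":0.36},
])

```text
time_s: 4.65
tcp_pos: [0.601, 0.0339, 0.1467]
ee_rot: [[-0.601, -0.799, 0.0], [-0.799, 0.601, 0.0], [-0.0, -0.0, -1.0]]
wrist_force: [-0.5, -0.7, -0.5]
gripper_width: 0.362
gripper_force: 0.0
```

```bash
python3 - <<'E'
from h import *
to(.607,.028,.144,143)
d=cap('side')
a=cv2.resize(d['color'][140:240,190:300],(660,600),interpolation=cv2.INTER_CUBIC)
cv2.imwrite('pics/a2.png',a[:,:,::-1])
E
```

```text
t 4.65 tcp [0.601  0.0339 0.1467] eta 143.1 F [-0.5 -0.7 -0.5] M [ 0.04 -0.08  0.01] w 0.362 gf 0.0
shift [ 1.1 -8.3  2.7] turn 0.001
```

View pics/a2.png

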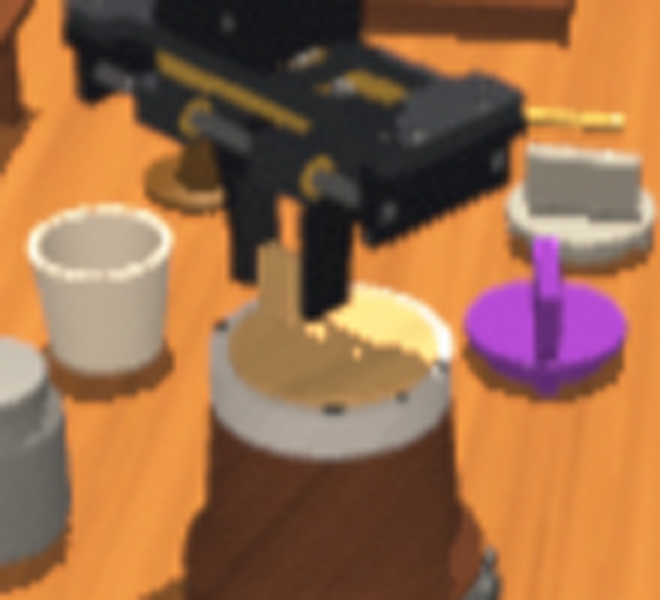

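The inner finger is at (325,300) and the outer at (255,260). The tab between them, at (278,290), has slid a little inward. Now I push on, then follow the tipping arc.

Call:
drive_tool([
  {"delta_pos":[0,2,0],"turn":0,"claw":0.36},
  {"delta_pos":[0,2.5,-1],"turn":0,"claw":0.36},
  {"delta_pos":[0,2,-3],"turn":0,"claw":0.36},
  {"delta_pos":[0,2,-3.5],"turn":0,"claw":0.36},
  {"delta_pos":[0,2,-3.5],"turn":0,"claw":0.36},
  {"delta_pos":[0,0,0],"turn":0,"claw":0.36},
])

```text
time_s: 5.45
tcp_pos: [0.596, 0.0393, 0.1601]
ee_rot: [[-0.6, -0.8, 0.008], [-0.8, 0.6, -0.001], [-0.004, -0.007, -1.0]]
wrist_force: [5.0, -4.4, 2.5]
gripper_width: 0.363
gripper_force: 3.9
```

```bash
python3 - <<'E'
from h import *
to(.607,.028,.144,143)
d=cap('side')
a=cv2.resize(d['color'][140:240,190:300],(660,600),interpolation=cv2.INTER_CUBIC)
cv2.imwrite('pics/a3.png',a[:,:,::-1])
E
```

```text
t 5.45 tcp [0.596  0.0393 0.1601] eta 143.1 F [ 5.  -4.4  2.5] M [-1.45 -1.79 -0.02] w 0.363 gf 3.9
shift [  2.5 -15.5  16.2] turn 0.002
```

View pics/a3.png

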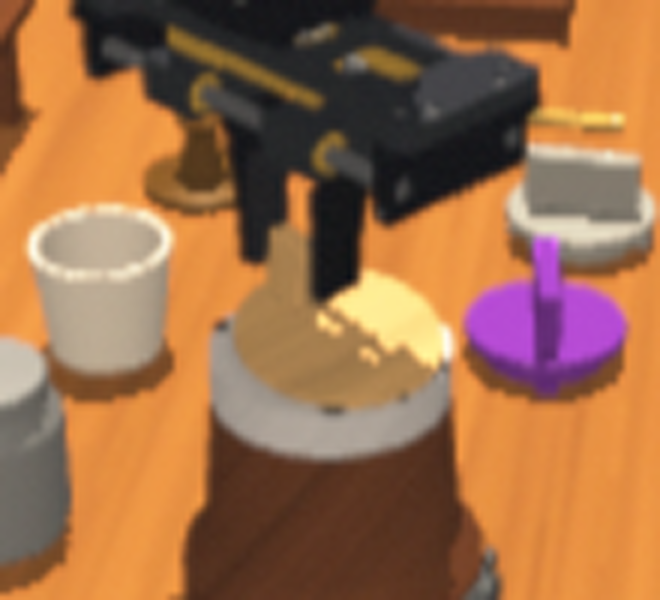

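The lid tips: its tab side is up, with the far edge at (340,410) still on the collar. I continue the arc a little.

Call:
drive_tool([
  {"delta_pos":[0,2,-3],"turn":0,"claw":0.36},
  {"delta_pos":[0,2,-3.5],"turn":0,"claw":0.36},
  {"delta_pos":[0,2,-3],"turn":0,"claw":0.36},
  {"delta_pos":[0,0,0],"turn":0,"claw":0.36},
])

```text
time_s: 6.0
tcp_pos: [0.5918, 0.043, 0.1703]
ee_rot: [[-0.6, -0.8, 0.01], [-0.8, 0.6, -0.001], [-0.005, -0.009, -1.0]]
wrist_force: [6.0, -5.9, 4.6]
gripper_width: 0.367
gripper_force: 4.4
```

```bash
python3 - <<'E'
from h import *
to(.607,.028,.144,143)
d=cap('side'); t=cap('top'); C=cloud(d); T=cloud(t)
# lid disc plane from lit/unlit wood pixels
for c,im in((C,d),(T,t)):
    hsv=cv2.cvtColor(im['color'],cv2.COLOR_RGB2HSV)
    r=np.hypot(c[...,0]-.582,c[...,1]-.046)
    m=(r<.04)&(c[...,2]>.128)&(c[...,2]<.2)&(hsv[...,0]>10)&(hsv[...,0]<28)&(hsv[...,1]>60)
    P=c[m]
    for _ in range(5):
        A=np.c_[P[:,:2]-[.582,.046],np.ones(len(P))]; s=np.linalg.lstsq(A,P[:,2],rcond=None)[0]; e=abs(A@s-P[:,2]); P=P[e<max(.003,2*np.median(e))]
    print(len(P),'grad',s,'tilt',np.degrees(np.arctan(np.hypot(*s[:2]))),'dir',np.degrees(np.arctan2(s[1],s[0])),np.median(e))
E
```

```text
t 6.0 tcp [0.5918 0.043  0.1703] eta 143.1 F [ 6.  -5.9  4.6] M [-1.53 -1.95 -0.07] w 0.367 gf 4.4
shift [  3.  -20.9  26.4] turn 0.002
410 grad [ 0.24821671 -0.22964728  0.14914144] tilt 18.683269239543844 dir -42.77465014885074 0.0007521622003914541
122 grad [ 0.18527479 -0.22064552  0.14729725] tilt 16.07257069506241 dir -49.980010873262515 0.0014880061487268226
```

Call:
drive_tool([
  {"delta_pos":[0,-1.5,0],"turn":0,"claw":0.28},
  {"delta_pos":[0,-1.5,-0.5],"turn":0,"claw":0.2},
  {"delta_pos":[0,0,0],"turn":0,"claw":0.1},
  {"delta_pos":[0,0,0],"turn":0,"claw":0.1},
])

```text
time_s: 6.6
tcp_pos: [0.5949, 0.0407, 0.1707]
ee_rot: [[-0.6, -0.8, 0.011], [-0.8, 0.6, -0.001], [-0.006, -0.01, -1.0]]
wrist_force: [8.0, -6.5, 3.4]
gripper_width: 0.246
gripper_force: 29.4
```

```bash
python3 - <<'E'
from h import *
to(.607,.028,.144,143)
d=cap('side')
a=cv2.resize(d['color'][140:240,190:300],(660,600),interpolation=cv2.INTER_CUBIC)
cv2.imwrite('pics/a4.png',a[:,:,::-1])
E
```

```text
t 6.6 tcp [0.5949 0.0407 0.1707] eta 143.1 F [ 8.  -6.5  3.4] M [-1.99 -2.54 -0.01] w 0.246 gf 29.4
shift [  3.1 -17.   26.8] turn 0.002
```

View pics/a4.png

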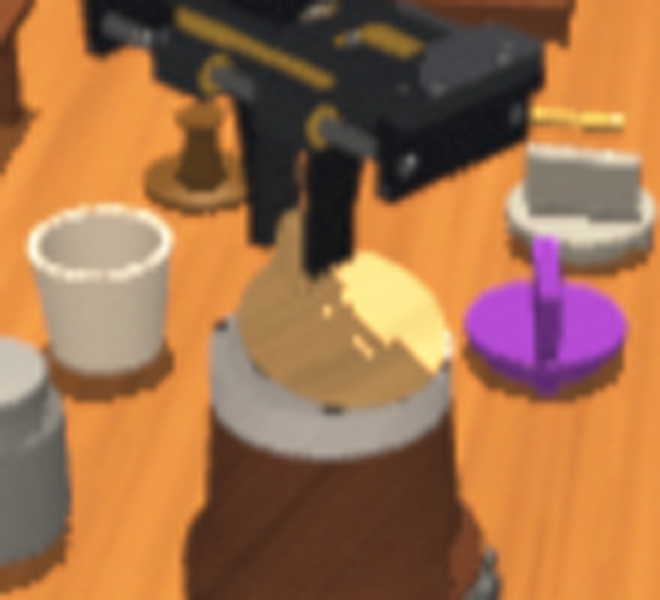

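The lid is gripped, tilted, with its far edge still on the collar. Now I lift it.

Call:
drive_tool([
  {"delta_pos":[0,-1,-4],"turn":0,"claw":0.1},
  {"delta_pos":[0,-1,-6],"turn":0,"claw":0.1},
  {"delta_pos":[0,0,-15],"turn":0,"claw":0.1},
  {"delta_pos":[0,0,-20],"turn":0,"claw":0.1},
  {"delta_pos":[0,0,-20],"turn":0,"claw":0.1},
  {"delta_pos":[0,0,0],"turn":0,"claw":0.1},
])

```text
time_s: 7.4
tcp_pos: [0.5926, 0.0412, 0.2348]
ee_rot: [[-0.601, -0.799, 0.004], [-0.799, 0.601, 0.001], [-0.003, -0.002, -1.0]]
wrist_force: [-0.3, -0.4, -0.9]
gripper_width: 0.24
gripper_force: 28.2
```

```bash
cat >> h.py <<'E'
def lid(zmin,c0,zmax=.3,rr=.07):
    for n in('side','top'):
        im=cap(n); c=cloud(im); hsv=cv2.cvtColor(im['color'],cv2.COLOR_RGB2HSV)
        r=np.hypot(c[...,0]-c0[0],c[...,1]-c0[1])
        m=(r<rr)&(c[...,2]>zmin)&(c[...,2]<zmax)&(hsv[...,0]>10)&(hsv[...,0]<28)&(hsv[...,1]>60)&(hsv[...,2]>60)
        P=c[m]
        if len(P)<20: print(n,'few');continue
        for _ in range(6):
            A=np.c_[P[:,:2]-c0,np.ones(len(P))]; s=np.linalg.lstsq(A,P[:,2],rcond=None)[0]; e=abs(A@s-P[:,2]); P=P[e<max(.003,2*np.median(e))]
        cc,rad=cv2.minEnclosingCircle(P[:,:2].astype(np.float32))
        print(n,len(P),'grad',s.round(3),'tilt',round(np.degrees(np.arctan(np.hypot(*s[:2]))),1),'dir',round(np.degrees(np.arctan2(s[1],s[0]))),'circ',np.round(cc,4),round(rad,4),'z',P[:,2].min().round(3),P[:,2].max().round(3))
E
python3 - <<'E'
from h import *
to(.532,.258,.25,143)
lid(.165,np.array([.575,.055]))
E
```

```text
t 7.4 tcp [0.5926 0.0412 0.2348] eta 143.1 F [-0.3 -0.4 -0.9] M [ 0.06 -0.1   0.03] w 0.24 gf 28.2
shift [-136.9  178.7  -15.1] turn 0.001
side 564 grad [ 0.199 -0.181  0.212] tilt 15.1 dir -42 circ [0.5705 0.0558] 0.0438 z 0.199 0.223
top 221 grad [ 0.185 -0.18   0.21 ] tilt 14.5 dir -44 circ [0.5713 0.054 ] 0.0422 z 0.2 0.22
```

Call:
drive_tool([
  {"delta_pos":[-12,14,0],"turn":0,"claw":0.1},
  {"delta_pos":[-24,27,0],"turn":0,"claw":0.1},
  {"delta_pos":[-30,34,0],"turn":0,"claw":0.1},
  {"delta_pos":[-30,34,0],"turn":0,"claw":0.1},
  {"delta_pos":[-26,29,10],"turn":0,"claw":0.1},
  {"delta_pos":[-14,16,25],"turn":0,"claw":0.1},
  {"delta_pos":[-3,3,35],"turn":0,"claw":0.1},
  {"delta_pos":[0,0,35],"turn":0,"claw":0.1},
  {"delta_pos":[0,0,25],"turn":0,"claw":0.1},
  {"delta_pos":[0,0,15],"turn":0,"claw":0.1},
  {"delta_pos":[0,0,5],"turn":0,"claw":0.1},
  {"delta_pos":[0,0,0],"turn":0,"claw":0.1},
])

```text
time_s: 9.0
tcp_pos: [0.5503, 0.2465, 0.0829]
ee_rot: [[-0.601, -0.799, 0.001], [-0.799, 0.601, 0.0], [-0.001, -0.0, -1.0]]
wrist_force: [-0.2, -0.5, -0.2]
gripper_width: 0.244
gripper_force: 28.2
```

```bash
python3 - <<'E'
from h import *
to(.5504,.247,.073,143)
lid(.036,np.array([.532,.258]),.09,.06)
E
```

```text
t 9.0 tcp [0.5503 0.2465 0.0829] eta 143.1 F [-0.2 -0.5 -0.2] M [ 0.07 -0.15 -0.04] w 0.244 gf 28.2
shift [-0.5  0.2  9.9] turn 0.001
side 916 grad [ 0.192 -0.18   0.061] tilt 14.8 dir -43 circ [0.5295 0.2612] 0.0432 z 0.047 0.072
top 208 grad [ 0.203 -0.158  0.06 ] tilt 14.4 dir -38 circ [0.53   0.2594] 0.0422 z 0.047 0.07
```

Call:
drive_tool([
  {"delta_pos":[0,0,5],"turn":0,"claw":0.1},
  {"delta_pos":[0,0,3],"turn":0,"claw":0.1},
  {"delta_pos":[0,0,2],"turn":0,"claw":0.1},
  {"delta_pos":[0,0,1.5],"turn":0,"claw":0.1},
  {"delta_pos":[0,0,0],"turn":0,"claw":0.1},
])

```text
time_s: 9.72
tcp_pos: [0.5502, 0.2462, 0.0712]
ee_rot: [[-0.601, -0.799, 0.0], [-0.799, 0.601, 0.0], [-0.0, -0.0, -1.0]]
wrist_force: [-0.3, -0.3, -0.6]
gripper_width: 0.242
gripper_force: 28.1
```

Call:
drive_tool([
  {"delta_pos":[0,0,1.5],"turn":0,"claw":0.1},
  {"delta_pos":[0,0,1.5],"turn":0,"claw":0.1},
  {"delta_pos":[0,0,0],"turn":0,"claw":0.1},
])

```text
time_s: 10.1
tcp_pos: [0.5508, 0.2462, 0.0687]
ee_rot: [[-0.601, -0.799, 0.002], [-0.799, 0.601, 0.001], [-0.001, -0.001, -1.0]]
wrist_force: [2.6, -2.7, 4.4]
gripper_width: 0.235
gripper_force: 28.4
```

Call:
drive_tool([
  {"delta_pos":[0,-1.5,2],"turn":0,"claw":0.1},
  {"delta_pos":[0,-1.2,2],"turn":0,"claw":0.1},
  {"delta_pos":[0,-1.2,2],"turn":0,"claw":0.1},
  {"delta_pos":[0,0,0],"turn":0,"claw":0.1},
])

```text
time_s: 10.6
tcp_pos: [0.553, 0.2436, 0.0616]
ee_rot: [[-0.601, -0.799, -0.001], [-0.799, 0.601, -0.0], [0.001, 0.0, -1.0]]
wrist_force: [0.9, -1.6, 2.7]
gripper_width: 0.224
gripper_force: 29.5
```

```bash
python3 - <<'E'
from h import *
to(.5504,.247,.073,143)
lid(.034,np.array([.532,.258]),.09,.06)
E
```

```text
t 10.6 tcp [0.553  0.2436 0.0616] eta 143.0 F [ 0.9 -1.6  2.7] M [-0.26 -0.45  0.01] w 0.224 gf 29.5
shift [ -1.2   4.2 -11.4] turn 0.0
side 788 grad [ 0.054 -0.066  0.044] tilt 4.9 dir -51 circ [0.5286 0.2622] 0.043 z 0.038 0.049
top 191 grad [ 0.072 -0.047  0.044] tilt 4.9 dir -34 circ [0.5286 0.26  ] 0.0426 z 0.038 0.049
```

Call:
drive_tool([
  {"delta_pos":[0,-1.5,2],"turn":0,"claw":0.1},
  {"delta_pos":[0,-1.5,1.5],"turn":0,"claw":0.1},
  {"delta_pos":[0,-1.5,1],"turn":0,"claw":0.1},
  {"delta_pos":[0,0,0],"turn":0,"claw":0.1},
])

```text
time_s: 11.2
tcp_pos: [0.5565, 0.2414, 0.0575]
ee_rot: [[-0.601, -0.799, -0.0], [-0.799, 0.601, 0.0], [0.0, 0.001, -1.0]]
wrist_force: [-1.7, 0.5, 4.6]
gripper_width: 0.225
gripper_force: 30.0
```

```bash
python3 - <<'E'
from h import *
to(.5504,.247,.073,143)
lid(.034,np.array([.532,.258]),.09,.06)
E
```

```text
t 11.2 tcp [0.5565 0.2414 0.0575] eta 143.0 F [-1.7  0.5  4.6] M [0.71 0.79 0.04] w 0.225 gf 30.0
shift [ -0.8   8.3 -15.5] turn 0.001
side 759 grad [ 0.014 -0.015  0.042] tilt 1.1 dir -47 circ [0.5319 0.26  ] 0.0444 z 0.038 0.045
top 189 grad [0.037 0.009 0.042] tilt 2.2 dir 14 circ [0.5316 0.2588] 0.0427 z 0.038 0.045
```

Call:
drive_tool([
  {"delta_pos":[0,0,0],"turn":0,"claw":0.3},
  {"delta_pos":[0,0,0],"turn":0,"claw":0.4},
  {"delta_pos":[0,0,0],"turn":0,"claw":0.4},
  {"delta_pos":[0,0,-10],"turn":0,"claw":0.4},
  {"delta_pos":[0,0,-25],"turn":0,"claw":0.4},
  {"delta_pos":[0,0,-40],"turn":0,"claw":0.4},
  {"delta_pos":[0,0,-40],"turn":0,"claw":0.4},
  {"delta_pos":[0,0,-25],"turn":0,"claw":0.4},
  {"delta_pos":[0,0,0],"turn":0,"claw":0.4},
])

```text
time_s: 12.42
tcp_pos: [0.558, 0.2418, 0.2008]
ee_rot: [[-0.601, -0.799, 0.005], [-0.799, 0.601, 0.004], [-0.006, -0.002, -1.0]]
wrist_force: [-0.3, 0.7, -0.6]
gripper_width: 0.404
gripper_force: 0.0
```

```bash
python3 - <<'E'
from h import *
to(.500,-.289,.2,85)
lid(.034,np.array([.532,.258]),.09,.06)
E
```

```text
t 12.43 tcp [0.558  0.2418 0.2008] eta 143.1 F [-0.3  0.7 -0.6] M [ 0.13 -0.08 -0.07] w 0.404 gf 0.0
shift [ 459.  -272.7   -1.3] turn 1.013
side 820 grad [ 0.008 -0.012  0.042] tilt 0.8 dir -55 circ [0.531  0.2603] 0.0437 z 0.038 0.045
top 362 grad [-0.    -0.002  0.042] tilt 0.1 dir -97 circ [0.5312 0.2584] 0.0424 z 0.039 0.045
```

The lid lies flat and centred on the rest. Now the cap.

Call:
drive_tool([
  {"delta_pos":[24,-14.3,0],"turn":0,"claw":0.4},
  {"delta_pos":[46,-27.3,0],"turn":0,"claw":0.4},
  {"delta_pos":[46,-27.3,0],"turn":0,"claw":0.4},
  {"delta_pos":[46,-27.3,0],"turn":0,"claw":0.4},
  {"delta_pos":[46,-27.3,0],"turn":0,"claw":0.4},
  {"delta_pos":[46,-27.3,0],"turn":0,"claw":0.4},
  {"delta_pos":[46,-27.3,0],"turn":0,"claw":0.4},
  {"delta_pos":[46,-27.3,0],"turn":0,"claw":0.4},
  {"delta_pos":[46,-27.3,0],"turn":0,"claw":0.4},
  {"delta_pos":[46,-27.3,0],"turn":0,"claw":0.4},
  {"delta_pos":[21,-12.7,0],"turn":0,"claw":0.4},
])

```text
time_s: 13.9
tcp_pos: [0.4963, -0.2925, 0.1961]
ee_rot: [[-0.604, -0.797, -0.003], [-0.797, 0.604, 0.001], [0.001, 0.003, -1.0]]
wrist_force: [0.6, 0.5, 0.1]
gripper_width: 0.399
gripper_force: 0.0
```

Call:
drive_tool([
  {"delta_pos":[0,0,0],"turn":0.17,"claw":0.4},
  {"delta_pos":[0,0,0],"turn":0.17,"claw":0.4},
  {"delta_pos":[0,0,0],"turn":0.17,"claw":0.4},
  {"delta_pos":[0,0,0],"turn":0.17,"claw":0.4},
  {"delta_pos":[0,0,0],"turn":0.17,"claw":0.4},
  {"delta_pos":[0,0,0],"turn":0.16,"claw":0.4},
  {"delta_pos":[0,0,0],"turn":0,"claw":0.4},
])

```text
time_s: 14.78
tcp_pos: [0.4973, -0.29, 0.1965]
ee_rot: [[-0.997, 0.083, -0.002], [0.083, 0.997, 0.001], [0.002, 0.001, -1.0]]
wrist_force: [-1.0, -0.0, -0.3]
gripper_width: 0.399
gripper_force: 0.0
```

```bash
python3 - <<'E'
from h import *
to(.500,-.289,.024,84.5)
E
```

```text
t 14.78 tcp [ 0.4973 -0.29    0.1965] eta 85.2 F [-1.  -0.  -0.3] M [ 0.05 -0.17  0.07] w 0.399 gf 0.0
shift [ -3.    1.1 172.5] turn 0.013
```

Call:
drive_tool([
  {"delta_pos":[-3,1,30],"turn":0.01,"claw":0.4},
  {"delta_pos":[0,0,45],"turn":0,"claw":0.4},
  {"delta_pos":[0,0,45],"turn":0,"claw":0.4},
  {"delta_pos":[0,0,30],"turn":0,"claw":0.4},
  {"delta_pos":[0,0,15],"turn":0,"claw":0.4},
  {"delta_pos":[0,0,6],"turn":0,"claw":0.4},
  {"delta_pos":[0,0,0],"turn":0,"claw":0.4},
  {"delta_pos":[0,0,0],"turn":0,"claw":0.1},
  {"delta_pos":[0,0,0],"turn":0,"claw":0.05},
  {"delta_pos":[0,0,0],"turn":0,"claw":0.05},
  {"delta_pos":[0,0,0],"turn":0,"claw":0.05},
])

```text
time_s: 16.15
tcp_pos: [0.5021, -0.289, 0.0272]
ee_rot: [[-0.996, 0.094, 0.001], [0.094, 0.996, -0.0], [-0.001, -0.0, -1.0]]
wrist_force: [-0.9, -0.1, 2.9]
gripper_width: 0.132
gripper_force: 30.0
```

Call:
drive_tool([
  {"delta_pos":[0,0,-10],"turn":0,"claw":0.05},
  {"delta_pos":[0,0,-25],"turn":0,"claw":0.05},
  {"delta_pos":[0,0,-45],"turn":0,"claw":0.05},
  {"delta_pos":[0,0,-45],"turn":0,"claw":0.05},
  {"delta_pos":[0,0,-35],"turn":0,"claw":0.05},
  {"delta_pos":[0,0,-10],"turn":0,"claw":0.05},
  {"delta_pos":[0,0,0],"turn":0,"claw":0.05},
])

```text
time_s: 17.02
tcp_pos: [0.5014, -0.2886, 0.1961]
ee_rot: [[-0.996, 0.094, -0.0], [0.094, 0.996, 0.001], [0.0, 0.001, -1.0]]
wrist_force: [-0.1, 0.2, -2.1]
gripper_width: 0.14
gripper_force: 30.0
```

```bash
python3 - <<'E'
from h import *
np.set_printoptions(precision=4,suppress=True)
to(.582,.0457,.20,79.2)
# mouth again, now open: inner mouth edge and marks
d=cap('top'); V=cv2.cvtColor(d['color'],cv2.COLOR_RGB2HSV); S=V[...,1].astype(int); V=V[...,2].astype(int)
w=np.zeros(V.shape,np.uint8); w[168:216,207:255]=((S<60)&(V>150))[168:216,207:255]
n,lb,st,_=cv2.connectedComponentsWithStats(w); k=1+st[1:,4].argmax(); w=(lb==k).astype(np.uint8)
w=cv2.morphologyEx(w,cv2.MORPH_CLOSE,np.ones((3,3)))
h=cv2.convexHull(np.argwhere(w)[:,::-1].astype(np.int32))[:,0]; c,r=circ(plane(d,h,.13)); print('collar',c,r)
th=np.radians(np.arange(360))
for rad in(.038,.047):
    P=np.c_[c[0]+rad*np.cos(th),c[1]+rad*np.sin(th),np.full(360,.131)]; uv=proj(d,P).astype(np.float32)
    g=cv2.remap(V.astype(np.float32),uv[:,0].copy(),uv[:,1].copy(),cv2.INTER_LINEAR).ravel()
    print(rad,[(i*5,int(x)) for i,x in enumerate(g[::5]) if x<.8*np.median(g)])
b=cv2.resize(d['color'][160:260,205:405],(800,400),interpolation=cv2.INTER_CUBIC)
cv2.imwrite('pics/b1.png',b[:,:,::-1])
s=cap('side'); C=cloud(s); hs=cv2.cvtColor(s['color'],cv2.COLOR_RGB2HSV)
m=(np.hypot(C[...,0]-.5,C[...,1]+.289)<.06)&(abs(C[...,2]-.1795)<.005)&(hs[...,1]<60); P=C[m]; print(len(P),P[:,2].max(),cv2.minEnclosingCircle(P[:,:2].astype(np.float32)))
E
```

```text
t 17.02 tcp [ 0.5014 -0.2886  0.1961] eta 84.6 F [-0.1  0.2 -2.1] M [ 0.07 -0.1  -0.04] w 0.14 gf 30.0
shift [-48.7 340.4  -3.7] turn 0.094
collar [0.583  0.0461] 0.048973047117628565
0.038 [(0, 118), (5, 153), (155, 176), (160, 109), (165, 110), (170, 66), (175, 57), (180, 58), (185, 89), (190, 136), (195, 143), (200, 141), (205, 142), (210, 142), (215, 143), (220, 142), (225, 143), (230, 141), (235, 141), (240, 142), (245, 141), (250, 166), (335, 157), (340, 119), (345, 123), (350, 119), (355, 119)]
0.047 [(100, 134), (105, 150), (135, 172), (165, 180), (170, 102), (175, 125), (180, 142), (185, 142), (190, 141), (195, 143), (200, 144), (205, 143), (210, 143), (215, 143), (220, 141), (225, 144), (230, 143), (235, 140), (240, 143), (245, 143), (250, 142), (275, 156), (280, 111), (285, 142), (315, 159), (350, 140)]
44 0.18448083248742236 ((0.501397967338562, -0.27024737000465393), 0.036995016038417816)
```

View pics/b1.png

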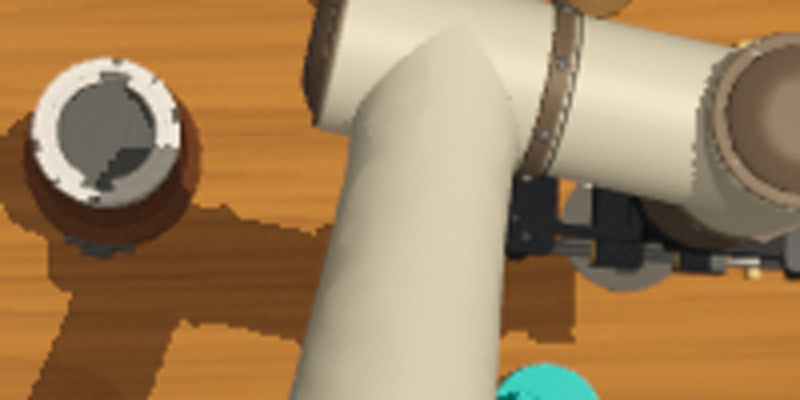

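The mouth is open, with its notches at crop (115,78) and (103,178), i.e. a mill x heading of about -11°. Now I carry the cap over it.

Call:
drive_tool([
  {"delta_pos":[-3.5,22,0],"turn":0,"claw":0.05},
  {"delta_pos":[-7,48,0],"turn":0,"claw":0.05},
  {"delta_pos":[-7.3,50,0],"turn":0,"claw":0.05},
  {"delta_pos":[-7.3,50,0],"turn":0,"claw":0.05},
  {"delta_pos":[-7.3,50,0],"turn":0,"claw":0.05},
  {"delta_pos":[-7.3,50,0],"turn":0,"claw":0.05},
  {"delta_pos":[-7,48,0],"turn":0,"claw":0.05},
  {"delta_pos":[-3.5,22,0],"turn":0,"claw":0.05},
  {"delta_pos":[0,0,0],"turn":0.094,"claw":0.05},
  {"delta_pos":[0,0,0],"turn":0,"claw":0.05},
])

```text
time_s: 18.38
tcp_pos: [0.5831, 0.0446, 0.1951]
ee_rot: [[-0.983, 0.186, -0.003], [0.186, 0.983, -0.001], [0.003, -0.001, -1.0]]
wrist_force: [-0.3, -0.2, -1.5]
gripper_width: 0.136
gripper_force: 30.0
```

```bash
python3 - <<'E'
from h import *
np.set_printoptions(precision=4,suppress=True)
to(.584,.0456,.165,79.2)
for n in('side','top'):
    s=cap(n); C=cloud(s); hs=cv2.cvtColor(s['color'],cv2.COLOR_RGB2HSV)
    m=(np.hypot(C[...,0]-.583,C[...,1]-.046)<.06)&(abs(C[...,2]-.188)<.004)&(hs[...,1]<60); P=C[m]
    print(n,len(P)); 
    if len(P)>20: print(cv2.minEnclosingCircle(P[:,:2].astype(np.float32)),np.median(P[:,2]))
    if n=='side':
        cv2.imwrite('pics/b2.png',cv2.resize(s['color'][120:240,190:300],(550,600),interpolation=cv2.INTER_CUBIC)[:,:,::-1])
E
```

```text
t 18.38 tcp [0.5831 0.0446 0.1951] eta 79.3 F [-0.3 -0.2 -1.5] M [ 0.   -0.2  -0.04] w 0.136 gf 30.0
shift [-0.8  1.2 30.1] turn 0.001
side 295
((0.5821607708930969, 0.04945201054215431), 0.039644818753004074) 0.18658787154326523
top 100
((0.5673400163650513, 0.04408707842230797), 0.03642110526561737) 0.18680795035873776
```

View pics/b2.png

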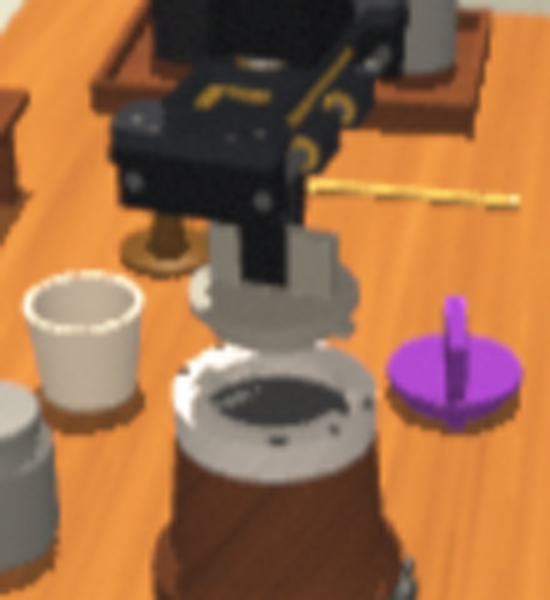

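The cap hangs level over the mouth at crop (275,300), with a lug at (345,325). The view is consistent, so I lower it.

Call:
drive_tool([
  {"delta_pos":[-0.8,1.2,15],"turn":0,"claw":0.05},
  {"delta_pos":[0,0,17],"turn":0,"claw":0.05},
  {"delta_pos":[0,0,4],"turn":0,"claw":0.05},
  {"delta_pos":[0,0,2],"turn":0,"claw":0.05},
  {"delta_pos":[0,0,0],"turn":0,"claw":0.05},
])

```text
time_s: 19.1
tcp_pos: [0.585, 0.0458, 0.1588]
ee_rot: [[-0.982, 0.187, 0.001], [0.187, 0.982, 0.0], [-0.001, 0.0, -1.0]]
wrist_force: [0.6, -0.1, -1.9]
gripper_width: 0.135
gripper_force: 30.0
```

Call:
drive_tool([
  {"delta_pos":[1,0,2],"turn":0,"claw":0.05},
  {"delta_pos":[0,0,2],"turn":0,"claw":0.05},
  {"delta_pos":[0,0,2],"turn":0,"claw":0.05},
  {"delta_pos":[0,0,0],"turn":0,"claw":0.05},
])

```text
time_s: 19.6
tcp_pos: [0.5836, 0.0461, 0.1523]
ee_rot: [[-0.982, 0.187, -0.0], [0.187, 0.982, -0.0], [0.0, -0.0, -1.0]]
wrist_force: [0.6, 0.1, -1.5]
gripper_width: 0.134
gripper_force: 30.0
```

Call:
drive_tool([
  {"delta_pos":[0,0,2],"turn":0,"claw":0.05},
  {"delta_pos":[0,0,2],"turn":0,"claw":0.05},
  {"delta_pos":[0,0,2],"turn":0,"claw":0.05},
  {"delta_pos":[0,0,1.5],"turn":0,"claw":0.05},
  {"delta_pos":[0,0,0],"turn":0,"claw":0.05},
])

```text
time_s: 20.23
tcp_pos: [0.5837, 0.0461, 0.1449]
ee_rot: [[-0.982, 0.187, -0.0], [0.187, 0.982, -0.0], [0.0, -0.0, -1.0]]
wrist_force: [0.8, 0.0, -2.4]
gripper_width: 0.136
gripper_force: 30.0
```

Call:
drive_tool([
  {"delta_pos":[0,0,1],"turn":0,"claw":0.05},
  {"delta_pos":[0,0,1],"turn":0,"claw":0.05},
  {"delta_pos":[0,0,0],"turn":0,"claw":0.05},
])

```text
time_s: 20.6
tcp_pos: [0.5839, 0.0461, 0.1441]
ee_rot: [[-0.982, 0.187, 0.001], [0.187, 0.982, -0.0], [-0.001, 0.0, -1.0]]
wrist_force: [-3.5, -0.0, 4.6]
gripper_width: 0.134
gripper_force: 30.0
```

Call:
drive_tool([
  {"delta_pos":[0,0,0],"turn":0.08,"claw":0.05},
  {"delta_pos":[0,0,0],"turn":0.08,"claw":0.05},
  {"delta_pos":[0,0,0],"turn":0.08,"claw":0.05},
  {"delta_pos":[0,0,0],"turn":0.08,"claw":0.05},
  {"delta_pos":[0,0,0],"turn":0,"claw":0.05},
])

```text
time_s: 21.22
tcp_pos: [0.5845, 0.0456, 0.1442]
ee_rot: [[-0.874, 0.486, 0.002], [0.486, 0.874, -0.001], [-0.002, 0.0, -1.0]]
wrist_force: [-0.2, -1.8, 4.0]
gripper_width: 0.132
gripper_force: 30.0
```

```bash
python3 - <<'E'
from h import *
to(.584,.046,.144,79.2-34.4)
E
```

```text
t 21.23 tcp [0.5845 0.0456 0.1442] eta 60.9 F [-0.2 -1.8  4. ] M [-0.66  0.15 -0.07] w 0.132 gf 30.0
shift [0.6 0.1 0.1] turn 0.282
```

Call:
drive_tool([
  {"delta_pos":[0,0,0],"turn":0.07,"claw":0.05},
  {"delta_pos":[0,0,0],"turn":0.07,"claw":0.05},
  {"delta_pos":[0,0,0],"turn":0.07,"claw":0.05},
  {"delta_pos":[0,0,0],"turn":0.07,"claw":0.05},
  {"delta_pos":[0,0,0],"turn":0,"claw":0.05},
  {"delta_pos":[0,0,0],"turn":0,"claw":0.05},
])

```text
time_s: 21.98
tcp_pos: [0.5844, 0.0454, 0.1441]
ee_rot: [[-0.706, 0.708, 0.002], [0.708, 0.706, -0.001], [-0.002, 0.0, -1.0]]
wrist_force: [-1.2, -2.2, 5.2]
gripper_width: 0.136
gripper_force: 30.0
```

```bash
python3 - <<'E'
from h import *
np.set_printoptions(precision=4,suppress=True)
to(.584,.046,.144,79.2-34.4)
s=cap('side'); t=cap('top')
for n,d in(('s',s),('t',t)):
    C=cloud(d); hs=cv2.cvtColor(d['color'],cv2.COLOR_RGB2HSV)
    r=np.hypot(C[...,0]-.583,C[...,1]-.046)
    m=(r<.04)&(C[...,2]>.145)&(C[...,2]<.172)&(hs[...,1]<60)&(hs[...,2]>90); P=C[m]
    print(n,len(P),cv2.minAreaRect(P[:,:2].astype(np.float32)) if len(P)>5 else '')
    f=(r<.05)&(abs(C[...,2]-.136)<.006)&(hs[...,1]<60); print('flange z',np.median(C[f][:,2]),f.sum())
a=cv2.resize(s['color'][130:230,195:295],(400,400),interpolation=cv2.INTER_CUBIC)
b=cv2.resize(t['color'][155:235,190:270],(400,400),interpolation=cv2.INTER_CUBIC)
cv2.imwrite('pics/c1.png',np.hstack([a,b])[:,:,::-1])
E
```

```text
t 21.98 tcp [0.5844 0.0454 0.1441] eta 44.9 F [-1.2 -2.2  5.2] M [-0.86  0.15 -0.01] w 0.136 gf 30.0
shift [0.7 0.2 0.1] turn 0.002
s 91 ((0.5709247589111328, 0.05920490622520447), (0.013620078563690186, 0.02964736893773079), 42.34550857543945)
flange z 0.13504909354963057 407
t 0 
flange z 0.13325716864431136 109
```

View pics/c1.png

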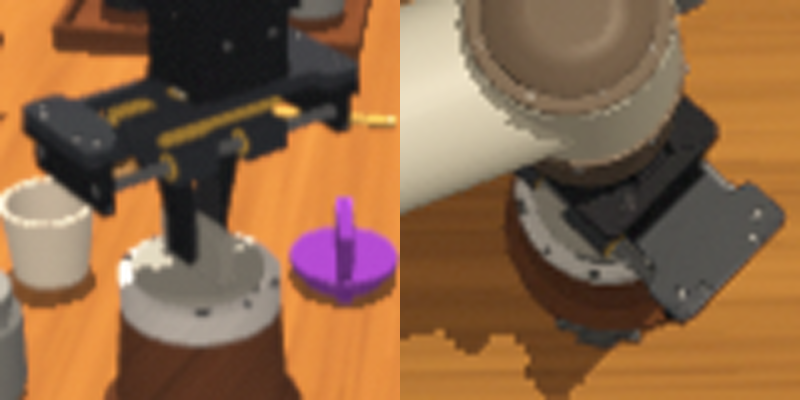

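In the side half, the flange sits flat on the collar and the bar end at (230,288) points at the narrow half mark at (250,305). The lock mark is away at (203,312). The flange top is at about 135 mm, against an expected 136 with the cap fully seated, and the turn is 0.60 rad. I hand it in while still holding.

```bash
python3 -c "
from station import ticket
print(ticket.finish_job())"
```

```text
the job is handed in; nothing more can be done
None
```

The job is handed in at about 22 s, no verdict returned: the dust lid was tipped off and lies flat, centred on the lotus rest, and the metal cap is fully seated, turned 0.60 rad clockwise to the half-way mark, and still gripped.

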